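Square an amplifier module into the corner of a jig and hold it there

ROBOT

A 6-joint arm with a two-finger parallel gripper is mounted at the origin on the work surface. World frame = base frame: x ahead of the robot, y to its left, z up, the work surface at z = 0. Lengths are in m, angles in rad, forces in N, time in s.
With the tool pointing down it reaches from about 0.25 to 0.775 m from the base axis. Payload 4 kg.
Tool frame: the origin (TCP) lies where the fingers leave the gripper's body, on its centre line; the fingertips stand 97 mm ahead of it and the grasp point (between the pads) lies 78 mm ahead of it; z points along the fingers, x is the direction in which the jaws open and shut, and the axes are right-handed (so a half turn about z gives the same grasp; the last joint's range is limited). The gripper opens to 94 mm and grips with 3 to 60 N. Pads are 16 mm wide; open, the fingers measure 119 mm over their backs; the gripper's body (75 mm by 177 mm) begins 78 mm behind the grasp point.
Start: joints at [1.11, 0.087, 1.371, -0, 1.684, -0.103], TCP at [0.193, 0.515, 0.303] pointing down, gripper open.
Joint ranges: [-3.1, 3.1], [-0.76, 2.03], [0.27, 2.55], [-1.08, 4.22], [0.17, 2.65], [-2.57, 2.57]. Speed limits (rad/s): [2.79, 2.79, 3.14, 3.14, 3.14, 3.14].

INTERFACE

Orientations are given as [roll, pitch, yaw] about the fixed x, y, z axes, in that order (R = Rz(yaw) Ry(pitch) Rx(roll)).
In Python, from bench import * gives the robot as it stands.
- The arm moves only by the tool jog_arm, never from a script. Its argument "moves" is a list of rows, each a list of 7 numbers: the turn, a rotation vector about the world's x, y, z in rad, then the shift along the world's x, y, z in mm, then the finger opening in mm, from 0 to 94. In form: [[rx, ry, rz, tx, ty, tz, fingers], ...]. A call has 1 to 12 rows; each row shifts and turns the commanded pose from where the row before left it; what a row does not reach is not made up. A row lasts 1/8 s, in which the tool goes at most 62.5 mm and 10.7 degrees, less where a joint would pass 70% of its speed; a pose out of reach is approached as far as the arm can. A call is refused whole if a number of a shift passes 62.5 or a number of a turn 0.188, either way. A call with a gripper value outside its range is refused whole. The fingers move at their own pace and stop on an object; the grip force is fixed at half the most. Time passes only in rows, so rows that do not move let the fingers close. It gives the time, the measured TCP pose, the force and the opening at its end, in the units of the state.
- get_obs(): the state, without advancing time (a new reading comes with each control period).
- snapshot(name): name is "scene" or "side" or "wrist"; returns the picture (400x640x3 uint8, red, green, blue); there is no depth.
- get_calibration(name): a dict with "camera_matrix" (3x3 intrinsics, pixels), "R" (3x3) and "t" (3): a world point X has camera coordinates R X + t. Camera axes: x right, y down, z forward; pixel columns grow to the right and rows downward; lengths in m; the calibration is good to about 2 mm. A picture is of the moment at which its call begins: read the wrist's pose just before it. get_calibration takes no time and is no camera call; for the wrist camera it gives the pose at the moment of the call.
- close_job(): hands the job in, once; it reports no verdict.
Trained networks look in the newest picture that a camera, given by its name, has taken for a name from the list of things; names that differ only in an ending like _2 or _b are one class to them, and where a whole thing is asked for, a point or a joint stands for the part that bears it (a point fixed in the world has none). Each returns a list of dicts, best first, with "conf" (0 to 1); they miss things now and then, are a little off and sometimes report something else, mostly with a low value. They report only what shows in the picture. A call takes as long as a camera call. They do not tell look-alikes from the thing itself.
- look_for(label, camera): "bbox" ([left, top, right, bottom] in pixels, round what is visible of it).
The state is a dict: "time": time; "joint_positions": joint angles; "qvel": joint speeds; "joint_torque": joint torques, N m; "tool_pos": TCP position; "ee_rot": TCP orientation; "wrist_force": force on the tool from outside, world axes, zero at the start; "wrist_torque": the same for the moment, N m; "width": finger opening in m.
Only numpy, scipy, OpenCV 4.12 (cv2) and the standard library are available. Lean on these libraries where they do the work, as an engineer would, in place of code of your own. Each camera call takes 0.05 s, during which the arm holds its last target.

TASK

The brass ring weight left on the squaring jig is in the way: hang it on its upright post so that it drops right down onto the black collar, and let go of it. Then set the red amplifier module flat on the jig bed with its long side along the long fence, and press it into the corner so that it sits flush against both blue fences at once. Finish while still holding it there, pushing on both fences (do not let go), and leave the spool, jar and screwdriver where they are.

Things in the scene. Friction and masses are not known exactly. Their poses are not given: they have to be found in the camera images.
- jig: Fixed squaring jig: square aluminium bed 220 x 220 mm, 12 mm thick, with two rigid blue fences on top, 22 mm above the bed. It may stand turned. Origin: centre of the bed's underside, on the table. The long fence runs along the jig's y with its inner face at jig x = +85 mm; the short one along the jig's x with its inner face at jig y = +85 mm; they meet in the corner at +x, +y.
- long_fence: Long fence of the jig: blue bar 16 x 175 x 22 mm, along its own y. Origin at the centre of its underside, 12 mm above the table; axes as the jig's; its inner face looks to -x, 8 mm from the origin. A 10 mm gap separates its end from the short fence's inner face.
- short_fence: The short fence of the jig (blue bar 145 x 16 x 22 mm, along its own x). Origin at the centre of its underside, 12 mm above the table; its axes are the jig's; its inner face looks to -y, 8 mm from the origin. Friction is high: while the module is pressed on one fence, friction there can carry much of a sideways push, so the force felt by the arm is more than the other fence gets.
- jig_corner (a point): The point on the bed's top face, 12 mm above the table, where the inner faces of the two fences would meet. Axes as the jig's.
- module_center (a point): Centre, half-way up, of the loose amplifier module (54 mm tall, about 0.45 kg). Below: red case 64 (x) x 90 (y, long) x 24 mm high. Above: dark heat sink, centred, 28 (x) x 60 (y) x 30 mm high, to grip across the 28. The point is 27 mm above the underside. Either end may face the short fence. Seated: 32 mm from the long, 45 mm from the short fence. Push each fence with about 4 to 10 N.
- ring_center (a point): Centre (half-way up) of the loose brass ring weight: outer diameter 60 mm, hole 26 mm, 18 mm thick, about 0.3 kg; it starts lying flat on the jig bed. z is the hole's axis.
- post_seat (a point): Fixed upright post for the ring: a grey foot disc 80 mm across and 8 mm high, on it a black collar 44 mm across reaching to 20 mm above the table, then a steel pin 16 mm across with a tapered tip, top 72 mm above the table. This point is on the pin's axis at the top of the collar, 20 mm above the table, where the ring's underside comes to rest.
- spool_center (a point): Green spool, 64 mm across, 42 mm high; point half-way up. To be left alone.
- jar_center (a point): Amber jar with a white cap, 56 mm across, 55 mm high; point half-way up. To be left alone.
- driver_grip (a point): Orange-handled screwdriver, about 180 mm long, lying on the table; point on its handle, its x points to the tip. To be left alone.
Mind the look-alikes: they are no part of the job. Of the things like the part that bears module_center, leave any that is purple; of the rest the larger one is meant. Of the things that look like the part that bears ring_center, the smallest one is meant.

How it is judged:
By the outcome, as a careful person would: the job done as asked, in the order asked, and still so for the second after the job is handed in, while the arm keeps its last pose, push and grip.
It also fails if it takes over 69 s, if anything falls off the work surface, if the arm or the gripper's body presses on something with over 40 N, if the wrist force passes 120 N, or if a joint passes its speed limit or range.

## Working session

There is one attempt and no reset: what is moved stays moved. The work goes in short steps, Python scripts to look and compute and a tool call to move; the robot and the scene stay as the last step left them, time stands still between calls to the robot, and variables do not carry over. Pictures are saved under pics/ and viewed, and the job is handed in when it is done.

Besides the shell and the picture viewer there is one more tool, called after "Call:" as a command line: name --pt "numbers of a row" for each row, then --argument value for the rest. jog_arm: Moves the arm, as the interface text tells. Its arguments: {"type":"object","properties":{"moves":{"type":"array","items":{"type":"array","items":{"type":"number"}}}},"required":["moves"]}

```bash
ls; mkdir -p pics; python3 - <<'E'
from bench import *
import cv2
o=get_obs(); print({k:o[k] for k in ('time','tool_pos','ee_rot','wrist_force','width')})
for n in ("scene","side","wrist"):
    im=snapshot(n); cv2.imwrite(f"pics/a_{n}.png",im[:,:,::-1])
    c=get_calibration(n); print(n,c)
E
```

```text
pics
{'time': 0.0, 'tool_pos': array([0.19246716, 0.51487051, 0.30151205]), 'ee_rot': array([-3.14139365e+00,  2.18862591e-03,  1.21299921e+00]), 'wrist_force': array([ 0.27294797, -0.5978128 ,  0.37225561]), 'width': 0.09395308533659696}
scene {'camera_matrix': array([[480.39829904,   0.        , 321.61866548],
       [  0.        , 480.39829904, 196.54922031],
       [  0.        ,   0.        ,   1.        ]]), 'R': array([[ 0.87611263,  0.48208391,  0.00466536],
       [ 0.28200777, -0.50460858, -0.8159913 ],
       [-0.39102209,  0.71621595, -0.57804536]]), 't': array([-0.46237826, -0.10523042,  1.60835027])}
side {'camera_matrix': array([[454.49385085,   0.        , 315.01221161],
       [  0.        , 454.49385085, 194.66771798],
       [  0.        ,   0.        ,   1.        ]]), 'R': array([[ 0.90169868, -0.43181049,  0.02189048],
       [-0.28757693, -0.63678024, -0.71540928],
       [ 0.32286065,  0.63878841, -0.69836264]]), 't': array([-0.49556635,  0.18869982,  1.05434054])}
wrist {'camera_matrix': array([[359.04909733,   0.        , 317.39142114],
       [  0.        , 359.04909733, 196.02948972],
       [  0.        ,   0.        ,   1.        ]]), 'R': array([[ 3.51476604e-01,  9.36196382e-01, -7.28844783e-04],
       [ 8.97092537e-01, -3.36572975e-01,  2.86257948e-01],
       [ 2.67748346e-01, -1.01266813e-01, -9.58152313e-01]]), 't': array([-0.55032932, -0.0292984 ,  0.39261064])}
```

View pics/a_scene.png

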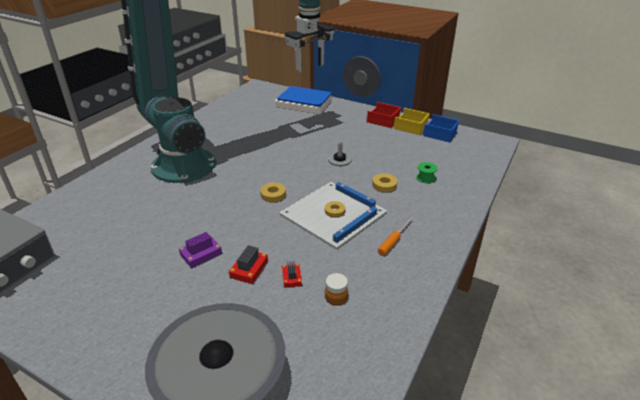

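View pics/a_side.png

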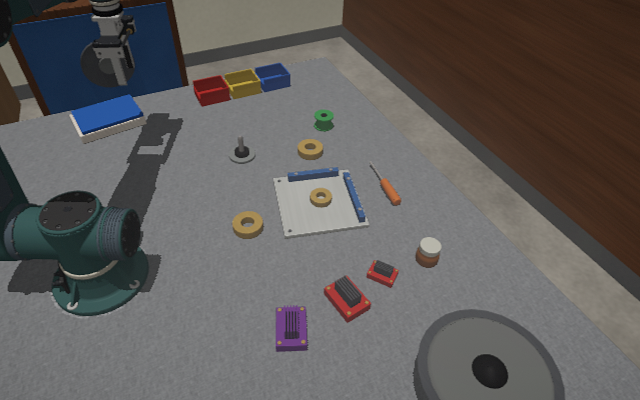

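View pics/a_wrist.png

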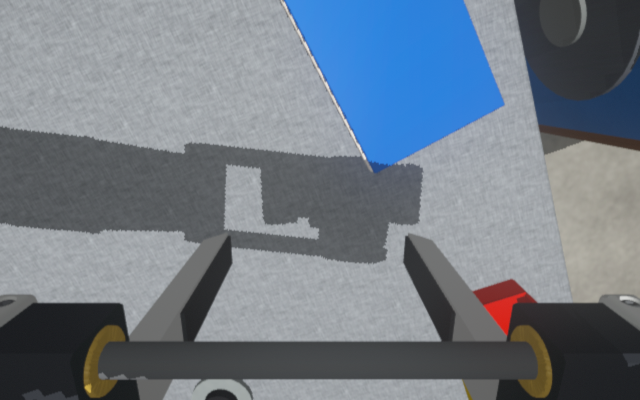

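Candidates in the scene image. Rings: (272,191), (335,209) on the jig, and (385,182). The one on the jig looks smallest, which fits. Modules: purple (200,250), large red (249,264), and small red (292,274). The large red one is meant.

```bash
cat > h.py <<'E'
from bench import *
import numpy as np, cv2
def ray(n,u,v,c=None):
    c=c or get_calibration(n); K,R,t=c['camera_matrix'],c['R'],np.array(c['t'])
    d=R.T@np.linalg.solve(K,[u,v,1.]); return -R.T@t,d
def onz(n,u,v,z,c=None):
    C,d=ray(n,u,v,c); return C+d*(z-C[2])/d[2]
def proj(n,X,c=None):
    c=c or get_calibration(n); p=c['camera_matrix']@(c['R']@np.asarray(X)+c['t']); return p[:2]/p[2]
E
python3 - <<'E'
from h import *
hz=dict(module_center=.027,ring_center=.021,jig=.006,long_fence=.023,short_fence=.023,post_seat=.02,spool_center=.021,jar_center=.027,driver_grip=.01)
for l,z in hz.items():
  for n in("scene","side"):
    for d in look_for(l,n):
      b=d['bbox'];u,v=(b[0]+b[2])/2,(b[1]+b[3])/2
      print(l,n,round(d['conf'],2),np.round(b),np.round(onz(n,u,v,z)[:2],3))
for n in("scene","side"):
    im=cv2.imread(f"pics/a_{n}.png"); x,y=(260,140) if n=="scene" else (225,120)
    cv2.imwrite(f"pics/c_{n}.png",cv2.resize(im[y:y+125,x:x+180],None,fx=4.4,fy=4.4,interpolation=cv2.INTER_CUBIC))
im=cv2.imread("pics/a_side.png");cv2.imwrite("pics/c_mod.png",cv2.resize(im[240:360,260:450],None,fx=4,fy=4,interpolation=cv2.INTER_CUBIC))
E
```

```text
module_center scene 0.96 [283. 260. 301. 285.] [ 0.601 -0.281]
module_center scene 0.91 [227. 248. 271. 286.] [ 0.499 -0.315]
module_center scene 0.58 [179. 235. 219. 271.] [ 0.358 -0.334]
module_center side 0.94 [276. 306. 312. 351.] [ 0.346 -0.324]
module_center side 0.93 [364. 260. 400. 289.] [ 0.583 -0.286]
module_center side 0.62 [324. 276. 371. 322.] [ 0.48  -0.308]
ring_center scene 0.8 [373. 172. 399. 195.] [0.645 0.198]
ring_center scene 0.64 [260. 185. 285. 201.] [ 0.367 -0.015]
ring_center scene 0.63 [325. 200. 342. 217.] [0.564 0.005]
ring_center side 0.82 [234. 207. 267. 241.] [ 0.365 -0.008]
ring_center side 0.75 [311. 192. 334. 208.] [ 0.568 -0.006]
ring_center side 0.65 [298. 139. 326. 160.] [0.635 0.201]
ring_center side 0.51 [345. 171. 365. 219.] [ 0.657 -0.026]
ring_center side 0.22 [373. 163. 402. 208.] [ 0.76 -0.03]
jig scene 0.85 [282. 183. 384. 252.] [ 0.573 -0.015]
jig side 0.72 [274. 164. 371. 238.] [0.572 0.003]
long_fence scene 0.83 [334. 204. 377. 240.] [ 0.647 -0.024]
long_fence scene 0.65 [282. 181. 384. 249.] [ 0.578 -0.027]
long_fence side 0.57 [341. 169. 367. 221.] [ 0.654 -0.026]
short_fence scene 0.8 [335. 181. 376. 206.] [0.588 0.103]
short_fence side 0.97 [289. 168. 336. 183.] [0.585 0.092]
post_seat scene 0.84 [327. 140. 353. 166.] [0.435 0.298]
post_seat side 0.8 [231. 135. 257. 162.] [0.45  0.288]
spool_center scene 0.92 [418. 162. 439. 186.] [0.744 0.316]
spool_center scene 0.33 [280. 182. 384. 250.] [ 0.576 -0.029]
spool_center side 0.73 [317. 107. 335. 131.] [0.745 0.325]
jar_center scene 0.97 [323. 275. 348. 304.] [ 0.718 -0.278]
jar_center side 0.72 [417. 236. 438. 271.] [ 0.715 -0.279]
jar_center side 0.17 [313. 189. 334. 206.] [ 0.572 -0.004]
driver_grip scene 0.7 [379. 222. 405. 256.] [ 0.758 -0.027]
driver_grip side 0.64 [372. 164. 401. 208.] [ 0.762 -0.023]
```

View pics/c_side.png

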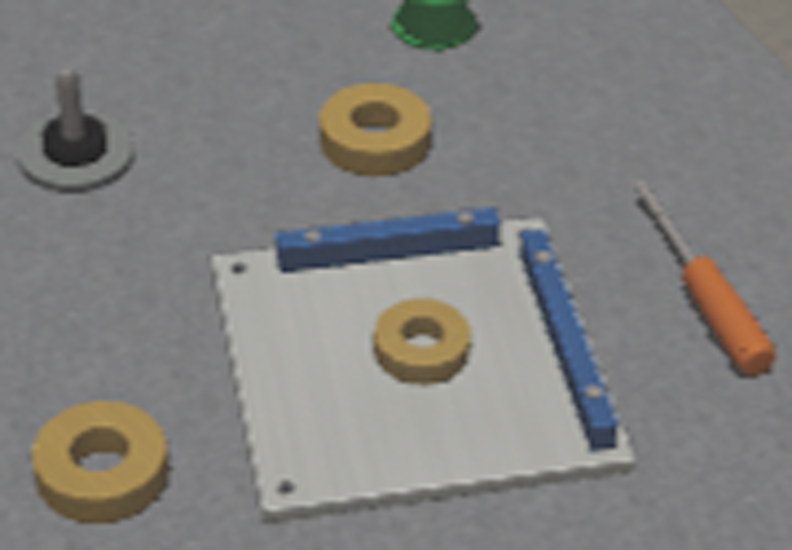

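View pics/c_scene.png

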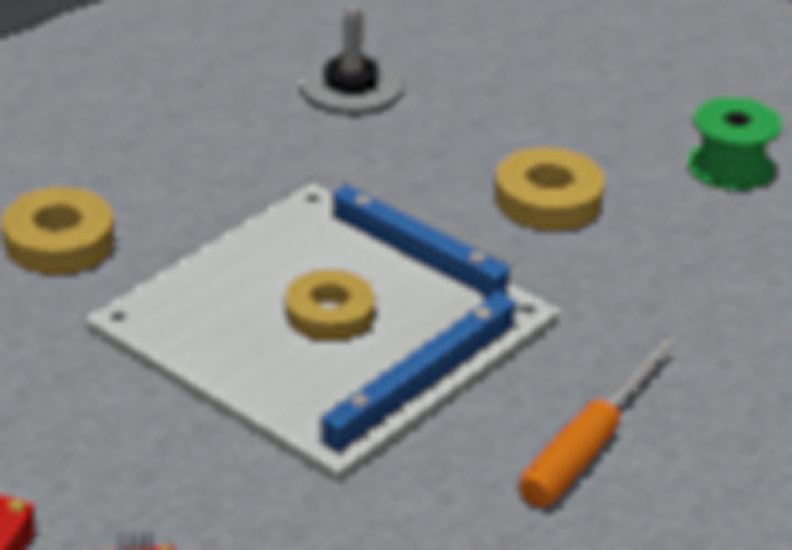

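View pics/c_mod.png

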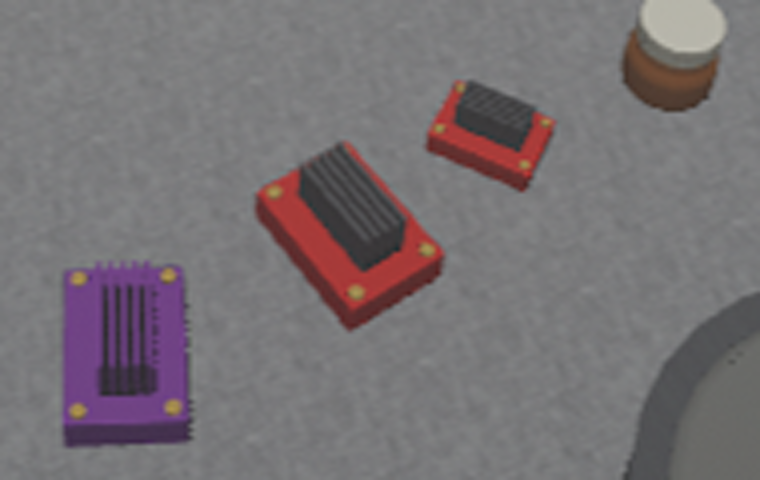

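```bash
python3 - <<'E'
from h import *
from scipy.optimize import least_squares
jc=np.array([[-.11,.11],[.11,.11],[.11,-.11],[-.11,-.11]])
pix={'side':np.array([[212,256],[545,221],[632,462],[266,508]])/4.4+[225,120],
'scene':np.array([[315,184],[558,312],[340,470],[90,318]])/4.4+[260,140]}
def T(p,q,z):
    c,s=np.cos(p[2]),np.sin(p[2]); return [p[0]+c*q[0]-s*q[1],p[1]+s*q[0]+c*q[1],z]
for ns in(['side'],['scene'],['side','scene']):
    f=lambda p:np.concatenate([proj(n,T(p,q,.012))-pix[n][i] for n in ns for i,q in enumerate(jc)])
    r=least_squares(f,[.57,0,-.1]);print(ns,r.x,np.abs(r.fun).max())
# module: case top corners (side crop x4 offset 260,240); z=.024
m={'side':np.array([[258,196],[345,142],[442,256],[350,316]])/4.+[260,240]}
for u in m['side']: print(onz('side',*u,.024))
E
```

```text
['side'] [ 0.56366279  0.0044257  -0.25578892] 0.8476642155090985
['scene'] [ 0.56614298  0.00401306 -0.25121014] 0.9770779502611617
['side', 'scene'] [ 0.56475422  0.00475688 -0.25373293] 1.054061932543675
[ 0.44662834 -0.26280622  0.024     ]
[ 0.5081943  -0.25097751  0.024     ]
[ 0.5204427  -0.33924757  0.024     ]
[ 0.45747874 -0.35030003  0.024     ]
```

Jig yaw is about -0.254, its centre (0.565, 0.005), and the jig ring is the smallest of the three. I'm moving over the post for a wrist look.

Call:
jog_arm --pt "0 0 -0.17 30 -19 0 94" --pt "0 0 -0.17 30 -19 0 94" --pt "0 0 -0.17 30 -19 0 94" --pt "0 0 -0.17 30 -19 0 94" --pt "0 0 -0.17 30 -19 0 94" --pt "0 0 -0.17 30 -19 0 94" --pt "0 0 -0.17 30 -19 0 94" --pt "0 0 -0.02 30 -19 0 94" --pt "0 0 0 0 0 0 94"

```text
time: 2.17
tool_pos: [0.4342, 0.3619, 0.3023]
ee_rot: [3.141, 0.0, -0.0]
wrist_force: [-0.0, -0.1, -0.3]
width: 0.094
```

```bash
python3 - <<'E'
from h import *
c=get_calibration('wrist');im=snapshot('wrist'); cv2.imwrite("pics/w1.png",im[:,:,::-1])
o=get_obs();print(o['time'],o['tool_pos'],o['ee_rot'])
np.savez('w1.npz',K=c['camera_matrix'],R=c['R'],t=c['t'])
for d in look_for('post_seat','wrist'):print(d)
print(proj('wrist',[.44,.293,.02],c),proj('wrist',[.44,.293,.072],c))
E
```

```text
2.225 [0.4331665  0.36268682 0.30242286] [-3.14156185e+00  7.66913577e-04  1.27928608e-03]
{'bbox': [291.7, 199.1, 357.4, 265.9], 'conf': 0.71}
[322.24040135 235.07130778] [323.01250519 256.25807121]
```

View pics/w1.png

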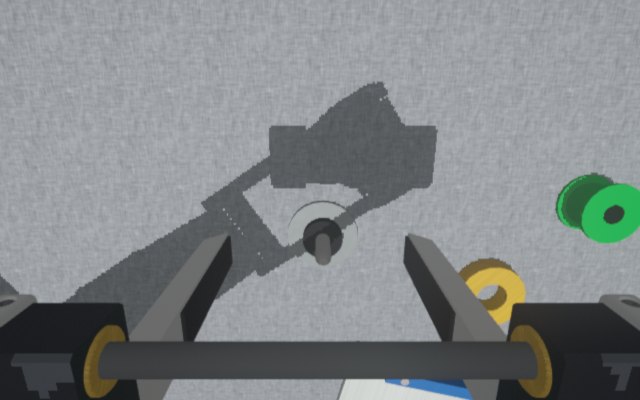

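```bash
python3 - <<'E'
from h import *
im=cv2.imread('pics/w1.png');cv2.imwrite('pics/w1c.png',cv2.resize(im[185:285,265:385],None,fx=6,fy=6,interpolation=cv2.INTER_CUBIC))
E
```

```text
(no output)
```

View pics/w1c.png

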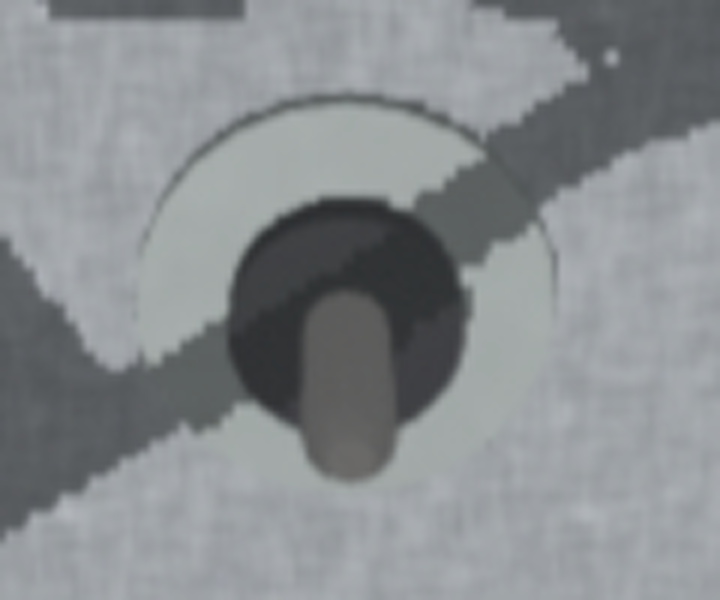

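```bash
python3 - <<'E'
from h import *
f=np.load('w1.npz');c=dict(camera_matrix=f['K'],R=f['R'],t=f['t'])
for x,y,z in((347,294,.008),(349,321,.02),(350,452,.07)): print(onz('wrist',265+x/6,185+y/6,z,c))
P=[.4351,.2955]
E
```

```text
[0.44084807 0.28926165 0.008     ]
[0.44102561 0.28893671 0.02      ]
[0.44035641 0.28769606 0.07      ]
```

Post axis is (0.4407, 0.2890). Next, over the ring.

Call:
jog_arm --pt "0 0 0 19 -43 -6 94" --pt "0 0 0 19 -43 -6 94" --pt "0 0 0 19 -43 -6 94" --pt "0 0 0 19 -43 -6 94" --pt "0 0 0 19 -43 -6 94" --pt "0 0 0 19 -43 -6 94" --pt "0 0 0 18 -43 -6 94" --pt "0 0 0 0 0 0 94"

```text
time: 3.28
tool_pos: [0.5648, 0.0608, 0.2599]
ee_rot: [3.141, 0.001, 0.0]
wrist_force: [0.1, -0.4, -0.1]
width: 0.0942
```

```bash
python3 - <<'E'
from h import *
c=get_calibration('wrist');im=snapshot('wrist'); cv2.imwrite("pics/w2.png",im[:,:,::-1])
o=get_obs();print(o['time'],o['tool_pos'],o['ee_rot'],o['qvel'])
np.savez('w2.npz',K=c['camera_matrix'],R=c['R'],t=c['t'])
for d in look_for('ring_center','wrist'):
  b=d['bbox'];print(d,onz('wrist',(b[0]+b[2])/2,(b[1]+b[3])/2,.021,c))
E
```

```text
3.325 [0.56437621 0.06239792 0.26038172] [-3.14065136e+00  9.38087515e-04  2.31770504e-03] [ 0.03889709 -0.01322134  0.0011435   0.00923995  0.00329306  0.00077611]
{'bbox': [355.1, 0.0, 452.2, 52.3], 'conf': 0.85} [0.63569022 0.19459597 0.021     ]
```

View pics/w2.png

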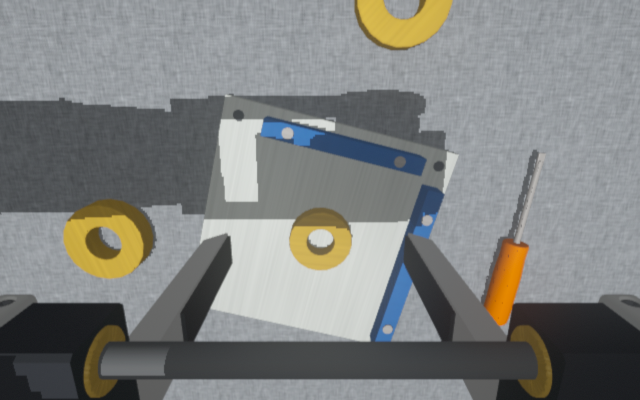

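The wrist image shows the jig ring at about (321,238), clearly smaller than the others at (110,238) and (404,10).

```bash
python3 - <<'E'
from h import *
im=cv2.imread('pics/w2.png');cv2.imwrite('pics/w2c.png',cv2.resize(im[195:285,270:370],None,fx=7,fy=6.6666,interpolation=cv2.INTER_CUBIC))
cv2.imwrite('pics/w2d.png',cv2.resize(im[85:335,200:470],None,fx=2.4,fy=2.4,interpolation=cv2.INTER_CUBIC))
E
```

```text
(no output)
```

View pics/w2c.png

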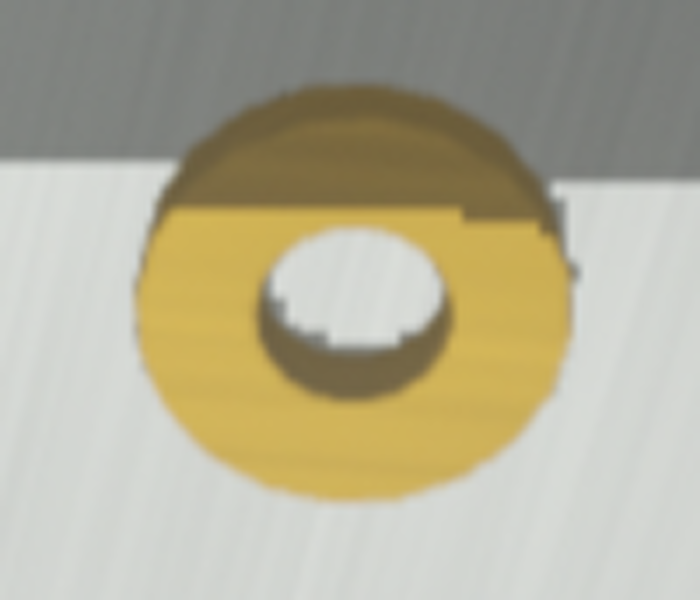

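View pics/w2d.png

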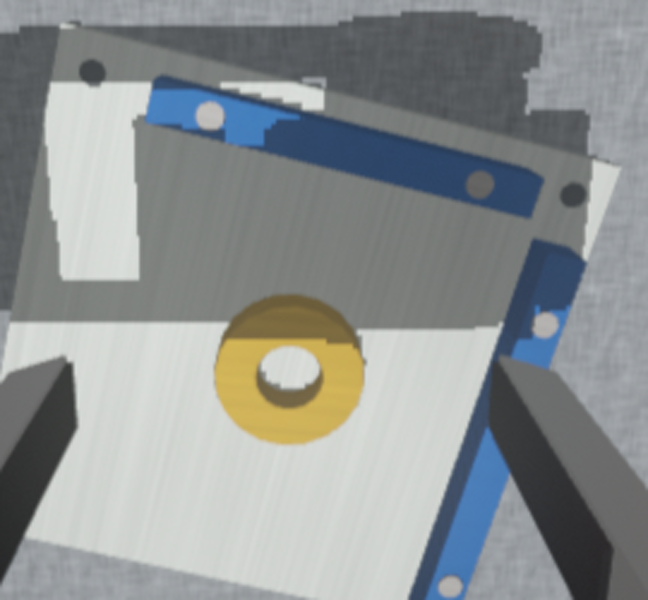

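```bash
python3 - <<'E'
from h import *
from scipy.optimize import least_squares
f=np.load('w2.npz');c=dict(camera_matrix=f['K'],R=f['R'],t=f['t'])
print('ring',onz('wrist',320.6,241.5,.030,c))
q=np.array([[-.11,.11],[.11,.11]]);pix=np.array([[62,26],[621,168]])/2.4+[200,85]
def T(p,q,z):
    cc,s=np.cos(p[2]),np.sin(p[2]); return [p[0]+cc*q[0]-s*q[1],p[1]+s*q[0]+cc*q[1],z]
r=least_squares(lambda p:np.concatenate([proj('wrist',T(p,a,.012),c)-b for a,b in zip(q,pix)]),[.565,.005,-.254]);print(r.x,r.fun)
print(2.4*(np.array(proj('wrist',T(r.x,[-.11,-.11],.012),c))-[200,85]))
p=r.x;print('corner',T(p,[.085,.085],.012),'seat',T(p,[.053,.040],.012))
E
```

```text
ring [0.5679481 0.0075764 0.03     ]
[ 0.56339494  0.00632908 -0.24521054] [-0.60755815 -0.10305031  0.63655157  0.23251068]
[-24.93053059 529.67659046]
corner [np.float64(0.6664869190512211), np.float64(0.0681517619109285), 0.012] seat [np.float64(0.6245199338212367), np.float64(0.03226621954765534), 0.012]
```

Call:
jog_arm --pt "0 0 0 2 -18 -20 94" --pt "0 0 0 1 -18 -20 94" --pt "0 0 0 0 -18 -20 94" --pt "0 0 0 0 0 -40 94" --pt "0 0 0 0 0 -30 94" --pt "0 0 0 0 0 -17 94" --pt "0 0 0 0 0 0 94"

```text
time: 4.25
tool_pos: [0.5669, 0.0095, 0.1129]
ee_rot: [-3.141, 0.002, 0.005]
wrist_force: [-0.1, -0.3, -0.0]
width: 0.0936
```

```bash
python3 - <<'E'
from h import *
im=snapshot('wrist'); cv2.imwrite("pics/w3.png",im[:,:,::-1])
o=get_obs();print(o['time'],o['tool_pos'],o['ee_rot'],o['wrist_force'])
E
```

```text
4.3 [0.56777977 0.00917676 0.11425892] [-3.14145690e+00 -6.06753169e-04  4.49220570e-03] [1.42686865 0.17965069 0.44351998]
```

View pics/w3.png

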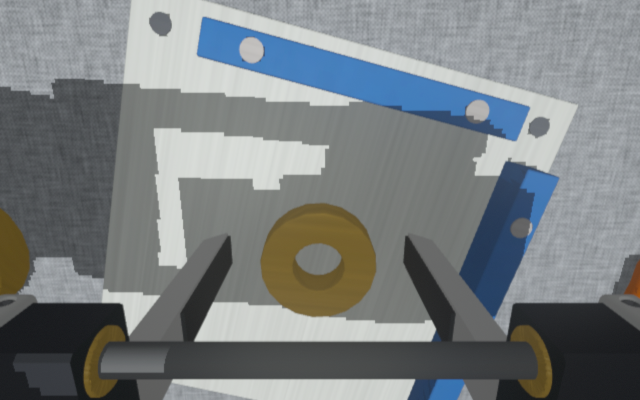

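```bash
python3 - <<'E'
from h import *
print(onz('wrist',318.5,264.5,.03), get_obs()['tool_pos'])
E
```

```text
[0.56874334 0.00730975 0.03      ] [0.56777977 0.00917676 0.11425892]
```

Call:
jog_arm --pt "0 0 0 0.5 -1.5 -1.5 94" --pt "0 0 0 0 0 0 50" --pt "0 0 0 0 0 0 50" --pt "0 0 0 0 0 0 50" --pt "0 0 0 0 0 0 50" --pt "0 0 0 0 0 0 50"

```text
time: 5.05
tool_pos: [0.5679, 0.0067, 0.1123]
ee_rot: [3.142, 0.001, 0.003]
wrist_force: [-1.2, -0.4, 2.1]
width: 0.0599
```

Call:
jog_arm --pt "0 0 0 0 0 40 50" --pt "0 0 0 0 0 50 50" --pt "0 0 0 -16 35 10 50" --pt "0 0 0 -16 35 0 50" --pt "0 0 0 -16 35 0 50" --pt "0 0 0 -16 35 0 50" --pt "0 0 0 -16 35 0 50" --pt "0 0 0 -16 35 0 50" --pt "0 0 0 -16 36 0 50" --pt "0 0 0 -15 36 0 50" --pt "0 0 0 0 0 0 50"

```text
time: 6.42
tool_pos: [0.4396, 0.2905, 0.211]
ee_rot: [3.142, 0.002, 0.007]
wrist_force: [0.3, -0.5, -3.3]
width: 0.0596
```

```bash
python3 - <<'E'
from h import *
for n in('wrist','side','scene'):
  im=snapshot(n); cv2.imwrite(f"pics/d_{n}.png",im[:,:,::-1])
o=get_obs();print(o['time'],o['tool_pos'],o['ee_rot'],o['wrist_force'],o['width'])
E
python3 - <<'E'
import cv2
im=cv2.imread('pics/d_side.png');s=cv2.resize(im[60:190,180:310],None,fx=3,fy=3,interpolation=cv2.INTER_CUBIC)
im=cv2.imread('pics/d_scene.png');t=cv2.resize(im[60:190,270:400],None,fx=3,fy=3,interpolation=cv2.INTER_CUBIC)
cv2.imwrite('pics/d_c.png',cv2.hconcat([s,t]))
E
```

```text
6.575 [0.44111857 0.28812888 0.21145424] [3.14041705e+00 7.15396354e-04 2.80084652e-03] [ 0.46304003  0.2103464  -3.06045647] 0.05990382471720985
```

View pics/d_wrist.png

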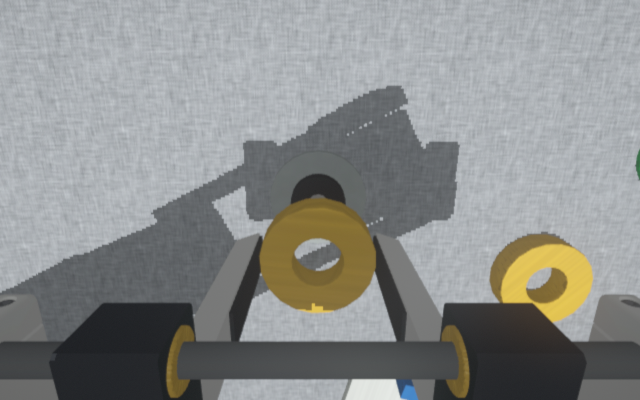

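View pics/d_c.png

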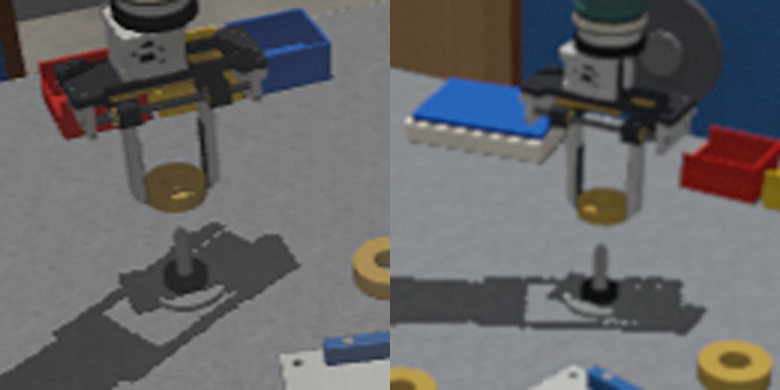

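```bash
python3 - <<'E'
from h import *
o=get_obs();T=o['tool_pos']
print('ring top-centre',onz('wrist',317.5,262,T[2]-.082)-T)
print('collar', onz('wrist',318,200,.02)[0], T)
X=np.array([.4407,.289,.008]);print(proj('wrist',X),proj('wrist',X+[.04,0,0]),proj('wrist',X-[.04,0,0]),proj('wrist',X+[0,.04,0]))
E
```

```text
ring top-centre [ 0.000307    0.00059219 -0.082     ]
collar 0.4419275525428329 [0.44111857 0.28812888 0.21145424]
[316.49012946 194.00605217] [364.73161171 194.06545889] [268.23533634 193.94662906] [316.52777026 145.84449267]
```

Call:
jog_arm --pt "0 0 0 0 0 -25 50" --pt "0 0 0 0 0 -18 50" --pt "0 0 0 0 0 -5 50" --pt "0 0 0 0 0 0 50"

```text
time: 7.08
tool_pos: [0.4412, 0.2883, 0.1639]
ee_rot: [3.141, 0.001, 0.002]
wrist_force: [0.1, -0.5, -2.6]
width: 0.0597
```

```bash
python3 - <<'E'
from h import *
a=[]
for n,(x,y) in(('side',(190,70)),('scene',(280,80))):
  im=snapshot(n)[:,:,::-1];a.append(cv2.resize(im[y:y+100,x:x+100],None,fx=4,fy=4,interpolation=cv2.INTER_CUBIC))
cv2.imwrite('pics/e_c.png',cv2.hconcat(a))
cv2.imwrite('pics/e_w.png',snapshot('wrist')[:,:,::-1])
o=get_obs();print(o['time'],o['tool_pos'],o['ee_rot'],o['wrist_force'],o['width'])
E
```

```text
7.225 [0.44167264 0.28885456 0.16519537] [-3.14075458e+00 -1.80229697e-03  2.87178778e-03] [-0.82635771 -0.65274874 -2.45164321] 0.059760673545196055
```

View pics/e_c.png

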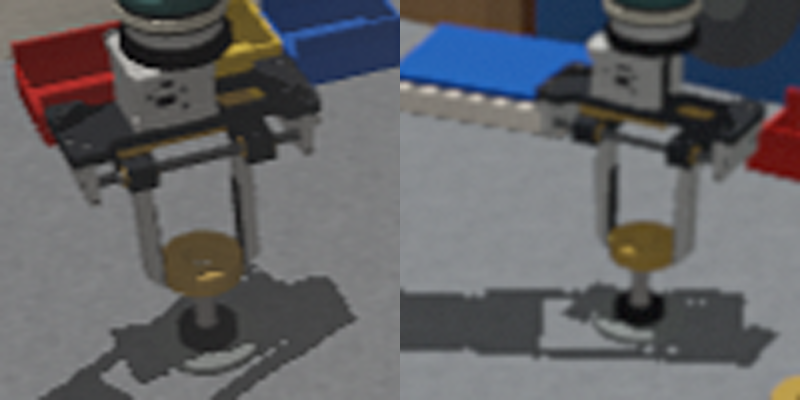

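View pics/e_w.png

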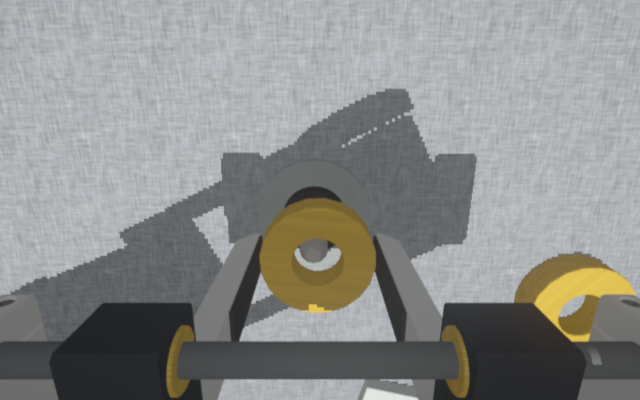

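Call:
jog_arm --pt "0 0 0 -1 0 -14 50" --pt "0 0 0 0 0 -14 50" --pt "0 0 0 0 0 -12 50" --pt "0 0 0 0 0 -3 50" --pt "0 0 0 0 0 0 50"

```text
time: 7.85
tool_pos: [0.4402, 0.2887, 0.121]
ee_rot: [-3.142, -0.0, 0.003]
wrist_force: [0.1, 0.3, -2.2]
width: 0.0596
```

Open, rise. Then check.

Call:
jog_arm --pt "0 0 0 0 0 0 94" --pt "0 0 0 0 0 0 94" --pt "0 0 0 0 0 0 94" --pt "0 0 0 0 0 0 94" --pt "0 0 0 0 0 30 94" --pt "0 0 0 0 0 50 94" --pt "0 0 0 0 0 50 94" --pt "0 0 0 0 0 0 94"

```text
time: 8.85
tool_pos: [0.442, 0.2897, 0.257]
ee_rot: [-3.137, -0.01, 0.003]
wrist_force: [0.2, -0.1, 0.1]
width: 0.094
```

```bash
python3 - <<'E'
from h import *
a=[]
for n,(x,y) in(('side',(190,90)),('scene',(290,100))):
  im=snapshot(n)[:,:,::-1];a.append(cv2.resize(im[y:y+100,x:x+100],None,fx=4,fy=4,interpolation=cv2.INTER_CUBIC))
cv2.imwrite('pics/f_c.png',cv2.hconcat(a))
o=get_obs();print(o['time'],o['tool_pos'],o['ee_rot'],o['wrist_force'],o['width'])
# refine module
for n in('side','scene'):
  for d in look_for('module_center',n): print(n,d)
E
```

```text
8.95 [0.44016054 0.28870705 0.25151688] [-3.14112036e+00 -1.06882049e-03  3.05987593e-03] [ 0.49457833 -0.679758   -1.03161502] 0.09386895759943127
side {'bbox': [275.7, 306.2, 309.3, 350.1], 'conf': 0.82}
side {'bbox': [365.7, 261.0, 400.2, 288.9], 'conf': 0.72}
side {'bbox': [323.0, 276.3, 369.0, 320.5], 'conf': 0.58}
scene {'bbox': [227.5, 245.8, 270.0, 284.9], 'conf': 0.72}
scene {'bbox': [279.1, 261.9, 299.0, 290.0], 'conf': 0.69}
scene {'bbox': [324.7, 273.6, 346.5, 306.8], 'conf': 0.66}
scene {'bbox': [181.8, 234.3, 220.8, 269.4], 'conf': 0.57}
```

View pics/f_c.png

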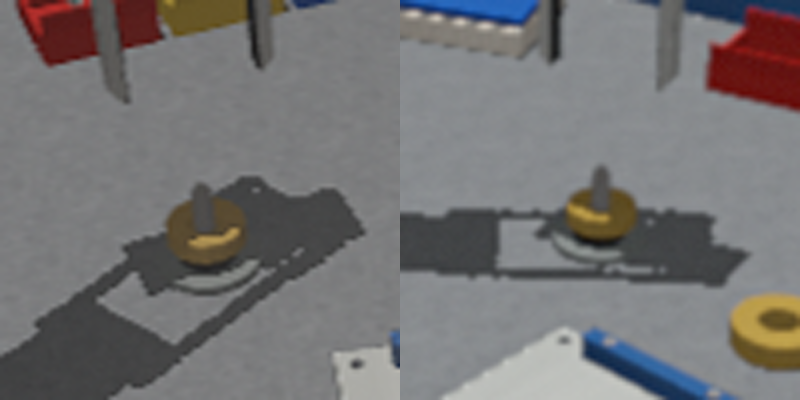

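The ring sits on the collar with the pin standing through it. Next, to the red module.

Call:
jog_arm --pt "0 0 0.013 4 -40 2 94" --pt "0 0 0.013 4 -54 2 94" --pt "0 0 0.013 4 -54 2 94" --pt "0 0 0.013 4 -54 2 94" --pt "0 0 0.013 4 -54 2 94" --pt "0 0 0.013 4 -54 0 94" --pt "0 0 0.013 4 -54 0 94" --pt "0 0 0.013 5 -54 0 94" --pt "0 0 0.013 5 -54 0 94" --pt "0 0 0.013 5 -57 0 94" --pt "0 0 0 0 0 0 94" --pt "0 0 0 0 0 0 94"

```text
time: 10.55
tool_pos: [0.4826, -0.2397, 0.2593]
ee_rot: [-3.139, 0.002, 0.133]
wrist_force: [-0.3, 1.4, 0.3]
width: 0.094
```

```bash
python3 - <<'E'
from h import *
c=get_calibration('wrist');im=snapshot('wrist'); cv2.imwrite("pics/w4.png",im[:,:,::-1])
o=get_obs();print(o['time'],o['tool_pos'],o['ee_rot'],o['qvel'])
np.savez('w4.npz',K=c['camera_matrix'],R=c['R'],t=c['t'])
E
```

```text
10.6 [ 0.48282063 -0.23917695  0.25994753] [-3.13942881e+00  1.62391055e-03  1.33756888e-01] [ 1.79679297e-02 -1.54335140e-02 -4.51987462e-03 -1.97704910e-03
  2.39948224e-05 -2.55473883e-03]
```

View pics/w4.png

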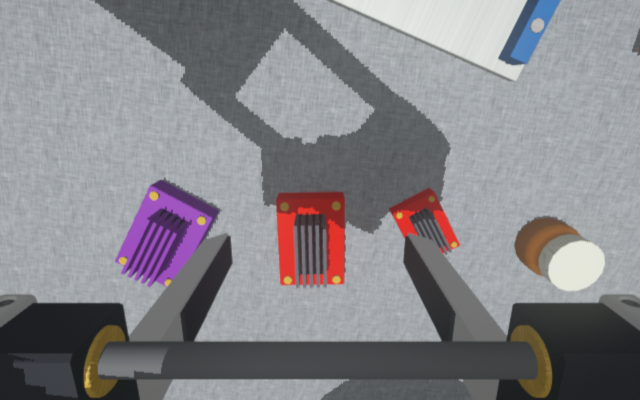

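```bash
python3 - <<'E'
from h import *
im=cv2.imread('pics/w4.png');cv2.imwrite('pics/w4c.png',cv2.resize(im[185:295,260:360],None,fx=6,fy=5.45,interpolation=cv2.INTER_CUBIC))
E
```

```text
(no output)
```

View pics/w4c.png

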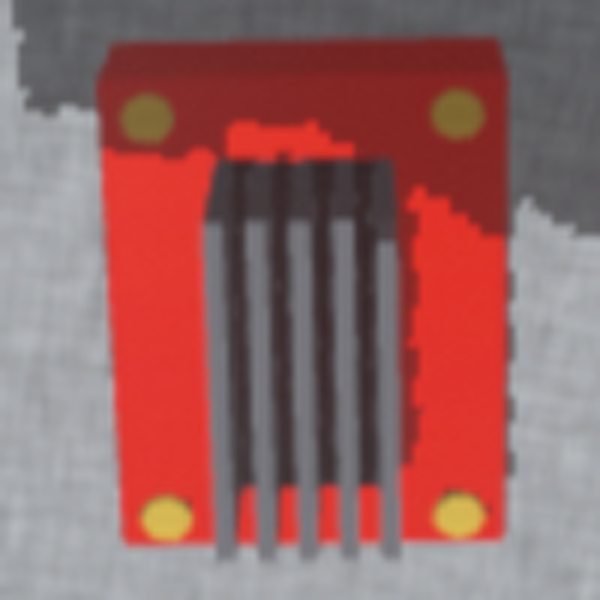

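```bash
python3 - <<'E'
from h import *
f=np.load('w4.npz');c=dict(camera_matrix=f['K'],R=f['R'],t=f['t'])
P=np.array([onz('wrist',260+x/6,185+y/5.45,.024,c)[:2] for x,y in((99,76),(507,72),(505,540),(123,545))])
print(P,P.mean(0))
for a,b in((0,1),(3,2),(3,0),(2,1)):
  d=P[b]-P[a];print(np.linalg.norm(d),np.arctan2(d[1],d[0]))
H=np.array([onz('wrist',260+x/6,185+y/5.45,.054,c)[:2] for x,y in((205,222),(397,240),(399,555),(215,555))]);print(H,H.mean(0))
E
```

```text
[[ 0.44680574 -0.2568835 ]
 [ 0.50908349 -0.24793098]
 [ 0.5223099  -0.33616638]
 [ 0.45961733 -0.34551097]] [ 0.48445411 -0.29662296]
0.0629179299567777 0.14277350584655077
0.06338517681950463 0.14796493236772898
0.08954867715510734 1.714357380754872
0.08922120692140126 1.719587682704993
[[ 0.46657026 -0.26929807]
 [ 0.49417372 -0.26870328]
 [ 0.5021719  -0.32406179]
 [ 0.47471067 -0.32770176]] [ 0.48440664 -0.29744122]
```

Call:
jog_arm --pt "0 0 0.012 2 -20 -10 60" --pt "0 0 0 0 -20 -20 60" --pt "0 0 0 0 -18 -30 60" --pt "0 0 0 0 0 -40 60" --pt "0 0 0 0 0 -25 60" --pt "0 0 0 0 0 -10 60" --pt "0 0 0 0 0 0 60"

```text
time: 11.48
tool_pos: [0.4848, -0.2978, 0.1253]
ee_rot: [-3.14, 0.001, 0.145]
wrist_force: [-0.4, -0.2, 0.2]
width: 0.0599
```

```bash
python3 - <<'E'
from h import *
im=snapshot('wrist'); cv2.imwrite("pics/w5.png",im[:,:,::-1])
o=get_obs();print(o['time'],o['tool_pos'],o['ee_rot'],o['wrist_force'],o['width'])
E
```

```text
11.525 [ 0.48540295 -0.29824245  0.12661737] [ 3.14116432e+00 -5.28995804e-04  1.45428849e-01] [ 0.478385   -0.18499641  0.24165825] 0.060047418460346454
```

View pics/w5.png

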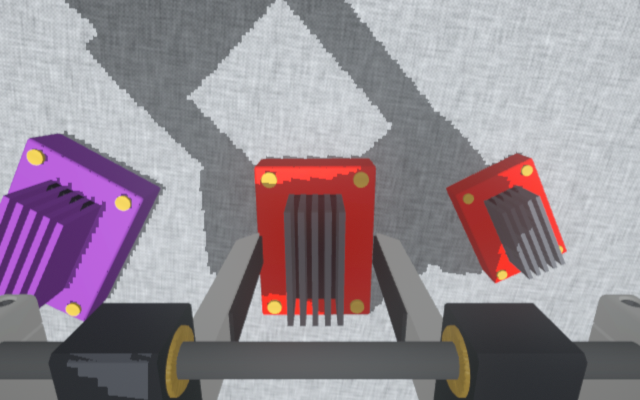

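Call:
jog_arm --pt "0 0 0 0 0 0 15" --pt "0 0 0 0 0 0 15" --pt "0 0 0 0 0 0 15" --pt "0 0 0 0 0 0 15" --pt "0 0 0 0 0 20 15" --pt "0 0 0 0 0 40 15" --pt "0 0 0 0 0 10 15" --pt "0 0 0 0 0 0 15"

```text
time: 12.52
tool_pos: [0.4851, -0.2983, 0.1958]
ee_rot: [-3.142, -0.0, 0.145]
wrist_force: [-0.4, -0.1, -5.2]
width: 0.0274
```

```bash
python3 - <<'E'
from h import *
c=get_calibration('wrist');im=snapshot('wrist'); cv2.imwrite("pics/w6.png",im[:,:,::-1])
o=get_obs();print(o['time'],o['tool_pos'],o['ee_rot'],o['wrist_force'],o['width'])
E
```

```text
12.575 [ 0.48462084 -0.29792078  0.19455035] [-3.13981693e+00  1.57251116e-03  1.44981589e-01] [-0.36307743  1.11812992 -4.4884398 ] 0.02811482287569749
```

View pics/w6.png

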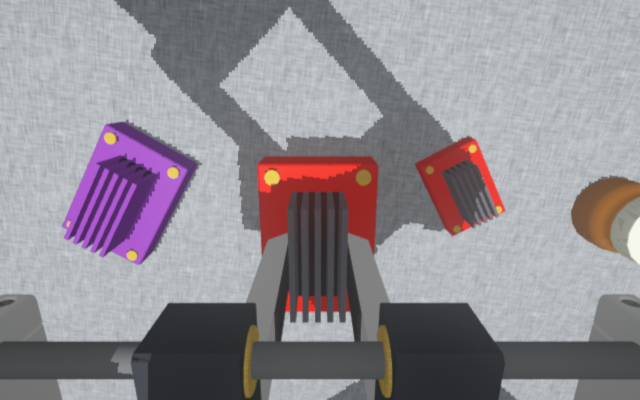

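Call:
jog_arm --pt "0 0 -0.045 10 25 5 15" --pt "0 0 -0.05 15 40 0 15" --pt "0 0 -0.05 15 40 0 15" --pt "0 0 -0.05 15 42 0 15" --pt "0 0 -0.05 15 42 0 15" --pt "0 0 -0.05 15 42 0 15" --pt "0 0 -0.05 15 42 0 15" --pt "0 0 -0.05 14 30 0 15" --pt "0 0 0 4 13 0 15" --pt "0 0 0 0 0 0 15" --pt "0 0 0 0 0 0 15"

```text
time: 13.95
tool_pos: [0.6026, 0.0165, 0.2005]
ee_rot: [3.14, 0.001, -0.251]
wrist_force: [-0.3, -0.5, -4.3]
width: 0.0276
```

```bash
python3 - <<'E'
from h import *
c=get_calibration('wrist');im=snapshot('wrist'); cv2.imwrite("pics/w7.png",im[:,:,::-1])
o=get_obs();print(o['time'],o['tool_pos'],o['ee_rot'],o['wrist_force'],o['width'])
np.savez('w7.npz',K=c['camera_matrix'],R=c['R'],t=c['t'])
E
```

```text
14.0 [0.60269236 0.01636124 0.20083045] [ 3.14076155e+00  6.22164391e-04 -2.51303446e-01] [ 0.22488898 -0.73022409 -3.43643717] 0.028085770391441407
```

View pics/w7.png

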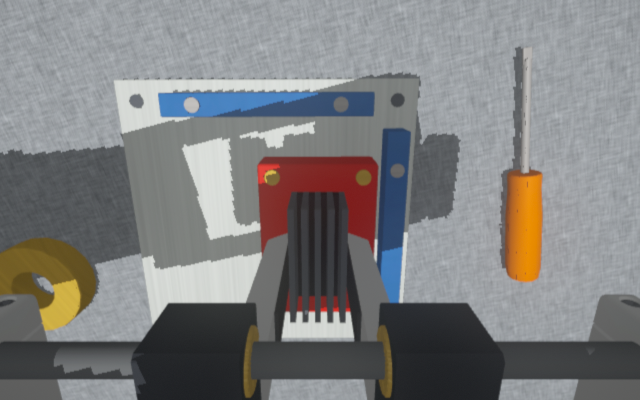

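```bash
python3 - <<'E'
from h import *
im=cv2.imread('pics/w7.png');cv2.imwrite('pics/w7c.png',cv2.resize(im[70:190,105:430],None,fx=2.4,fy=3.6,interpolation=cv2.INTER_CUBIC))
E
```

```text
(no output)
```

View pics/w7c.png

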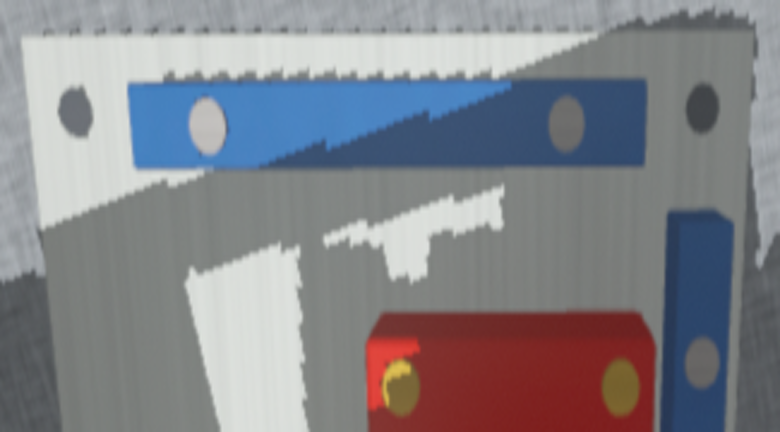

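```bash
python3 - <<'E'
from h import *
f=np.load('w7.npz');c=dict(camera_matrix=f['K'],R=f['R'],t=f['t'])
g=lambda x,y,z:onz('wrist',105+x/2.4,70+y/3.6,z,c)[:2]
def line(a,b,z):
  A,B=g(*a,z),g(*b,z);d=B-A;print(A,B,np.linalg.norm(d),'yaw',np.arctan2(d[1],d[0]));return A,B
line((22,36),(755,27),.012);A,B=line((135,168),(645,165),.034);line((128,82),(647,79),.034)
L=line((667,213),(661,432),.034)
M=line((367,340),(655,338),.0995)
u=(B-A)/np.linalg.norm(B-A);n=np.array([-u[1],u[0]])
T=get_obs()['tool_pos'][:2];print('TCP to short inner',(A-T)@n,'to long',(L[0]-T)@u,'front of module',(M[0]-T)@n, 'mod sides',(M[0]-T)@u,(M[1]-T)@u)
E
```

```text
[0.48393609 0.14063823] [0.6965031  0.08762248] 0.2190785264942289 yaw -0.24442071376109495
[0.51659933 0.10725775] [0.65628308 0.07183398] 0.14410549724687083 yaw -0.24836378784603855
[0.52047785 0.12233945] [0.66002566 0.08692999] 0.14397021240572064 yaw -0.24849959533222143
[0.66052136 0.06151544] [0.6501686  0.01950879] 0.04326358636624613 yaw -1.8124359981816933
[0.58438796 0.06961129] [0.64475433 0.05435827] 0.06226358070170156 yaw -0.24749377443132622
TCP to short inner 0.06694419507516593 to long 0.044954842574522084 front of module 0.047116566133463635 mod sides -0.030832581687326277 0.031430975449997976
```

Call:
jog_arm --pt "0 0 0 0 0 -20 15" --pt "0 0 0 0 0 -25 15" --pt "0 0 0 0 0 -13 15" --pt "0 0 0 0 0 0 15" --pt "0 0 0 0 0 0 15"

```text
time: 14.62
tool_pos: [0.6037, 0.0173, 0.1444]
ee_rot: [-3.141, -0.002, -0.25]
wrist_force: [1.2, 0.2, -4.0]
width: 0.0279
```

```bash
cat > ob.py <<'E'
from h import *
o=get_obs();T=o['tool_pos'];F=o['wrist_force'];u=np.array([np.cos(-.247),np.sin(-.247)]);n=np.array([-u[1],u[0]])
print(o['time'],T.round(4),o['ee_rot'].round(4),F.round(1),o['wrist_torque'].round(2),o['width'],'Fu',F[:2]@u,'Fn',F[:2]@n)
E
python3 ob.py
```

```text
14.625 [0.6037 0.0173 0.1444] [-3.1413e+00 -2.2000e-03 -2.5040e-01] [ 1.2  0.2 -4. ] [-0.04  0.07  0.01] 0.027931250340193503 Fu 1.1168067727529136 Fn 0.4403242686504436
```

Call:
jog_arm --pt "0 0 0 0 0 -3 15" --pt "0 0 0 0 0 -1 15" --pt "0 0 0 0 0 -1 15" --pt "0 0 0 0 0 0 15"

```text
time: 15.12
tool_pos: [0.6033, 0.0177, 0.1387]
ee_rot: [-3.141, -0.001, -0.25]
wrist_force: [-0.0, -0.3, -1.3]
width: 0.0278
```

Call:
jog_arm --pt "0 0 0 0 0 -1 15" --pt "0 0 0 0 0 0 15"

```text
time: 15.38
tool_pos: [0.6033, 0.0177, 0.1387]
ee_rot: [-3.141, -0.001, -0.25]
wrist_force: [-2.7, -0.6, 5.7]
width: 0.0282
```

Call:
jog_arm --pt "0 0 0 0 0 -1 15" --pt "0 0 0 0 0 0 15"

```text
time: 15.62
tool_pos: [0.6033, 0.0177, 0.1387]
ee_rot: [-3.141, -0.001, -0.25]
wrist_force: [-4.4, 1.1, 9.0]
width: 0.0275
```

Call:
jog_arm --pt "0 0 0 0 0 1.3 15" --pt "0 0 0 4.6 4.4 0 15" --pt "0 0 0 4.5 4.4 0 15" --pt "0 0 0 4.5 4.3 0 15" --pt "0 0 0 0 0 0 15"

```text
time: 16.25
tool_pos: [0.6177, 0.0303, 0.1387]
ee_rot: [3.141, -0.003, -0.25]
wrist_force: [-1.7, -1.6, 5.3]
width: 0.0278
```

```bash
python3 ob.py; python3 - <<'E'
from h import *
c=get_calibration('wrist');im=snapshot('wrist'); cv2.imwrite("pics/w8.png",im[:,:,::-1])
np.savez('w8.npz',K=c['camera_matrix'],R=c['R'],t=c['t'])
E
```

```text
16.25 [0.6177 0.0303 0.1387] [ 3.1408e+00 -2.9000e-03 -2.4970e-01] [-1.7 -1.6  5.3] [-0.33  0.68  0.07] 0.027761217356197423 Fu -1.223264788642839 Fn -1.9685258751942099
```

View pics/w8.png

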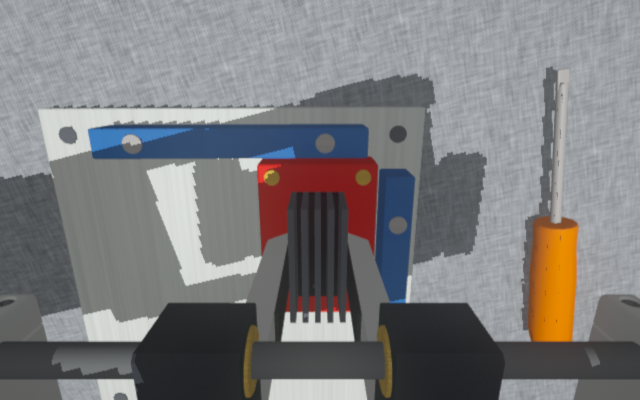

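Call:
jog_arm --pt "0 0 0 0.97 -0.25 0.5 15" --pt "0 0 0 0.97 -0.25 0 15" --pt "0 0 0 0 0 0 15"

```text
time: 16.68
tool_pos: [0.6184, 0.0302, 0.1387]
ee_rot: [3.141, 0.001, -0.25]
wrist_force: [-5.5, -0.7, 5.7]
width: 0.0279
```

```bash
python3 ob.py
```

```text
16.675 [0.6184 0.0302 0.1387] [ 3.1411e+00  6.0000e-04 -2.5010e-01] [-5.5 -0.7  5.7] [-0.16  1.04  0.02] 0.027915196621451772 Fu -5.198690106616138 Fn -2.0552293803172157
```

Call:
jog_arm --pt "0 0 0 0.97 -0.25 0 15" --pt "0 0 0 0 0 0 15"

```text
time: 16.92
tool_pos: [0.6193, 0.0302, 0.1387]
ee_rot: [3.142, 0.001, -0.25]
wrist_force: [-4.9, 0.9, 6.6]
width: 0.0282
```

```bash
python3 ob.py
```

```text
16.925 [0.6193 0.0302 0.1387] [ 3.1415e+00  8.0000e-04 -2.5010e-01] [-4.9  0.9  6.6] [-0.1   1.03  0.  ] 0.0281569551819461 Fu -4.937425439556284 Fn -0.3405971029746949
```

Call:
jog_arm --pt "0 0 0 0.97 -0.25 0 15" --pt "0 0 0 0 0 0 15"

```text
time: 17.18
tool_pos: [0.6203, 0.0301, 0.1387]
ee_rot: [-3.141, 0.001, -0.25]
wrist_force: [-5.3, 0.4, 7.3]
width: 0.0277
```

```bash
python3 ob.py
```

```text
17.175 [0.6203 0.0301 0.1387] [-3.1414e+00  9.0000e-04 -2.5000e-01] [-5.3  0.4  7.3] [-0.02  1.01 -0.  ] 0.027659089789020676 Fu -5.26417887193381 Fn -0.9625758942856898
```

Call:
jog_arm --pt "0 0 0 0 0 1.2 15" --pt "0 0 0 0.97 -0.25 0 15" --pt "0 0 0 0 0 0 15"

```text
time: 17.55
tool_pos: [0.6216, 0.0298, 0.1387]
ee_rot: [-3.141, 0.001, -0.25]
wrist_force: [-3.0, 0.9, 0.9]
width: 0.0278
```

```bash
python3 ob.py
```

```text
17.55 [0.6216 0.0298 0.1387] [-3.1412e+00  5.0000e-04 -2.4990e-01] [-3.   0.9  0.9] [0.07 0.56 0.04] 0.027771801031265933 Fu -3.121125527025574 Fn 0.1250478407445298
```

Call:
jog_arm --pt "0 0 0 0.97 -0.25 0 15" --pt "0 0 0 0 0 0 15"

```text
time: 17.8
tool_pos: [0.6224, 0.0294, 0.1387]
ee_rot: [-3.141, 0.001, -0.25]
wrist_force: [-2.0, 2.0, -0.6]
width: 0.0276
```

```bash
python3 ob.py
```

```text
17.8 [0.6224 0.0294 0.1387] [-3.1414e+00  7.0000e-04 -2.4980e-01] [-2.   2.  -0.6] [0.12 0.49 0.05] 0.02763346858027814 Fu -2.3938753670414004 Fn 1.46414383417861
```

Call:
jog_arm --pt "0 0 0 0.97 -0.25 0 15" --pt "0 0 0 0 0 0 15"

```text
time: 18.05
tool_pos: [0.6227, 0.0293, 0.1388]
ee_rot: [3.141, 0.003, -0.25]
wrist_force: [-4.4, 0.5, 0.8]
width: 0.028
```

```bash
python3 ob.py
```

```text
18.05 [0.6227 0.0293 0.1388] [ 3.1415e+00  2.7000e-03 -2.4970e-01] [-4.4  0.5  0.8] [0.23 1.02 0.08] 0.02802690297652454 Fu -4.426048777256748 Fn -0.631252944660907
```

Call:
jog_arm --pt "0 0 0 0.97 -0.25 0 15" --pt "0 0 0 0 0 0 15"

```text
time: 18.3
tool_pos: [0.6229, 0.0293, 0.1388]
ee_rot: [3.141, 0.005, -0.25]
wrist_force: [-7.6, 2.6, 3.1]
width: 0.0278
```

```bash
python3 ob.py
```

```text
18.3 [0.6229 0.0293 0.1388] [ 3.1413  0.0048 -0.2495] [-7.6  2.6  3.1] [0.35 1.43 0.11] 0.02775883423737553 Fu -7.973363722667118 Fn 0.7157616784498071
```

Call:
jog_arm --pt "0 0 0 0.97 -0.25 0 15" --pt "0 0 0 0 0 0 15"

```text
time: 18.55
tool_pos: [0.6232, 0.0292, 0.1389]
ee_rot: [3.141, 0.007, -0.249]
wrist_force: [-9.0, 3.1, 4.1]
width: 0.0277
```

```bash
python3 ob.py
```

```text
18.55 [0.6232 0.0292 0.1389] [ 3.1411  0.007  -0.2494] [-9.   3.1  4.1] [0.44 1.85 0.06] 0.027689673802618053 Fu -9.491823971402397 Fn 0.7613109526941981
```

Call:
jog_arm --pt "0 0 0 -0.97 0.25 0 15" --pt "0 0 0 0.25 0.97 0 15" --pt "0 0 0 0.25 0.97 0 15" --pt "0 0 0 0 0 0 15"

```text
time: 19.05
tool_pos: [0.6231, 0.0297, 0.1389]
ee_rot: [3.138, 0.005, -0.25]
wrist_force: [-8.2, -1.5, 3.4]
width: 0.028
```

```bash
python3 ob.py
```

```text
19.05 [0.6231 0.0297 0.1389] [ 3.1378  0.0051 -0.2501] [-8.2 -1.5  3.4] [-0.35  1.61  0.04] 0.02795552281141136 Fu -7.617158052293977 Fn -3.500161298782694
```

Call:
jog_arm --pt "0 0 0 0.25 0.97 0 15" --pt "0 0 0 0 0 0 15"

```text
time: 19.3
tool_pos: [0.6231, 0.0299, 0.1389]
ee_rot: [3.136, 0.005, -0.25]
wrist_force: [-9.4, -3.6, 3.9]
width: 0.0278
```

```bash
python3 ob.py
```

```text
19.3 [0.6231 0.0299 0.1389] [ 3.1363  0.0054 -0.2505] [-9.4 -3.6  3.9] [-0.62  1.77  0.11] 0.02779838836675156 Fu -8.213848464135816 Fn -5.754390774433743
```

Call:
jog_arm --pt "0 0 0 0.25 0.97 0 15" --pt "0 0 0 0 0 0 15"

```text
time: 19.55
tool_pos: [0.6232, 0.0302, 0.139]
ee_rot: [3.135, 0.006, -0.251]
wrist_force: [-10.4, -4.7, 5.2]
width: 0.0274
```

```bash
python3 ob.py
```

```text
19.55 [0.6232 0.0302 0.139 ] [ 3.1348  0.0055 -0.2508] [-10.4  -4.7   5.2] [-0.93  1.94  0.06] 0.027434636700272956 Fu -8.921485546672649 Fn -7.127654472956582
```

Call:
jog_arm --pt "0 0 0 -0.25 -0.97 0 15" --pt "0 0 0 -1.9 0.5 0.7 15" --pt "0 0 0 -1.5 0.35 0 15" --pt "0 0 0 0 0 0 15"

```text
time: 20.05
tool_pos: [0.6221, 0.0319, 0.1393]
ee_rot: [3.14, -0.001, -0.25]
wrist_force: [0.6, -3.8, -4.9]
width: 0.028
```

```bash
python3 ob.py; python3 - <<'E'
from h import *
c=get_calibration('wrist');im=snapshot('wrist')[:,:,::-1]; cv2.imwrite("pics/w9.png",cv2.resize(im[110:250,230:430],None,fx=4,fy=4,interpolation=cv2.INTER_CUBIC))
np.savez('w9.npz',K=c['camera_matrix'],R=c['R'],t=c['t'])
E
```

```text
20.05 [0.6221 0.0319 0.1393] [ 3.1402e+00 -9.0000e-04 -2.5010e-01] [ 0.6 -3.8 -4.9] [-0.7   0.    0.06] 0.0280368501890323 Fu 1.5262748231711498 Fn -3.491971742495719
```

View pics/w9.png

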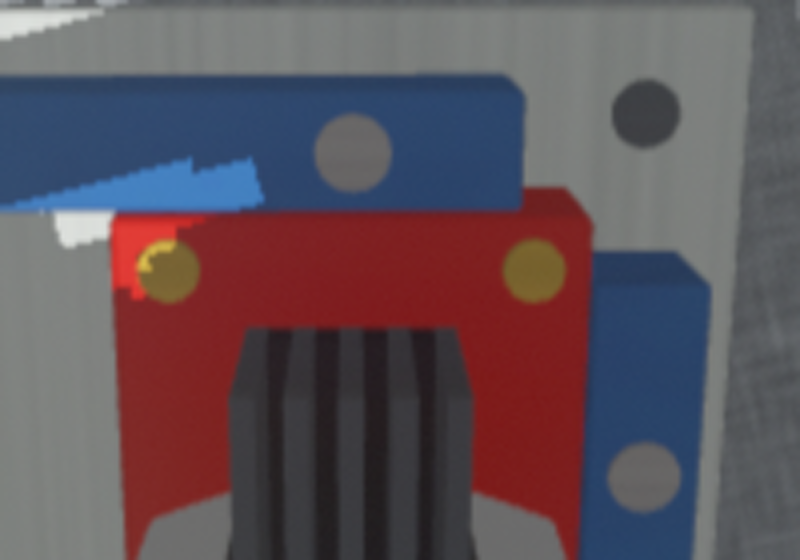

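Call:
jog_arm --pt "0 0 0 0.25 0.97 0 15" --pt "0 0 0 0 0 0 15"

```text
time: 20.35
tool_pos: [0.6221, 0.0322, 0.1394]
ee_rot: [3.138, -0.0, -0.25]
wrist_force: [0.1, -5.3, -5.1]
width: 0.0278
```

```bash
python3 ob.py
```

```text
20.35 [0.6221 0.0322 0.1394] [ 3.1384e+00 -4.0000e-04 -2.5020e-01] [ 0.1 -5.3 -5.1] [-1.28  0.02 -0.01] 0.027768238446893252 Fu 1.3475291133815501 Fn -5.115202762973477
```

Call:
jog_arm --pt "0 0 0 0.25 0.97 0 15" --pt "0 0 0 0 0 0 15"

```text
time: 20.6
tool_pos: [0.6222, 0.0324, 0.1395]
ee_rot: [3.137, -0.0, -0.25]
wrist_force: [-0.4, -7.2, -4.6]
width: 0.0278
```

```bash
python3 ob.py
```

```text
20.6 [0.6222 0.0324 0.1395] [ 3.1366e+00 -4.0000e-04 -2.5050e-01] [-0.4 -7.2 -4.6] [-1.66  0.19  0.07] 0.027824548708193723 Fu 1.4005714295888714 Fn -7.06792249686052
```

Call:
jog_arm --pt "0 0 0 -0.7 -2.8 0 15" --pt "0 0 0 0 0 -1.0 15" --pt "0 0 0 0.97 -0.25 0 15" --pt "0 0 0 0.97 -0.25 0 15" --pt "0 0 0 0 0 0 15"

```text
time: 21.22
tool_pos: [0.6231, 0.0315, 0.1388]
ee_rot: [3.142, 0.002, -0.25]
wrist_force: [-3.4, -1.7, -2.6]
width: 0.0279
```

```bash
python3 ob.py
```

```text
21.225 [0.6231 0.0315 0.1388] [ 3.1416e+00  1.5000e-03 -2.4970e-01] [-3.4 -1.7 -2.6] [-0.4   0.65  0.12] 0.02786611004742215 Fu -2.8885117276814536 Fn -2.5166500992858785
```

Call:
jog_arm --pt "0 0 0 0.97 -0.25 0 15" --pt "0 0 0 0.97 -0.25 0 15" --pt "0 0 0 0 0 0 15"

```text
time: 21.6
tool_pos: [0.6236, 0.0314, 0.1389]
ee_rot: [3.141, 0.006, -0.25]
wrist_force: [-8.1, -0.3, 1.2]
width: 0.0279
```

```bash
python3 ob.py
```

```text
21.6 [0.6236 0.0314 0.1389] [ 3.1413  0.0058 -0.2495] [-8.1 -0.3  1.2] [-0.16  1.67  0.11] 0.027873507805753615 Fu -7.726351915382937 Fn -2.290431327166472
```

Call:
jog_arm --pt "0 0 0 0.25 0.97 0 15" --pt "0 0 0 0.25 0.97 -0.2 15" --pt "0 0 0 0.25 0.97 0 15" --pt "0 0 0 0 0 0 15"

```text
time: 22.1
tool_pos: [0.6238, 0.0319, 0.1389]
ee_rot: [3.136, 0.006, -0.25]
wrist_force: [-10.7, -6.8, 2.2]
width: 0.0275
```

```bash
python3 ob.py;python3 - <<'E'
from h import *
im=snapshot('wrist')[:,:,::-1]; cv2.imwrite("pics/w10.png",cv2.resize(im[110:250,230:430],None,fx=4,fy=4,interpolation=cv2.INTER_CUBIC))
a=[]
for n,(x,y) in(('side',(270,130)),('scene',(310,160))):
  im=snapshot(n)[:,:,::-1];a.append(cv2.resize(im[y:y+100,x:x+100],None,fx=4,fy=4,interpolation=cv2.INTER_CUBIC))
cv2.imwrite('pics/g_c.png',cv2.hconcat(a))
E
```

```text
22.1 [0.6238 0.0319 0.1389] [ 3.1361  0.0063 -0.2504] [-10.7  -6.8   2.2] [-1.02  2.04  0.19] 0.027522843278888817 Fu -8.67775287900256 Fn -9.178293386030528
```

View pics/w10.png

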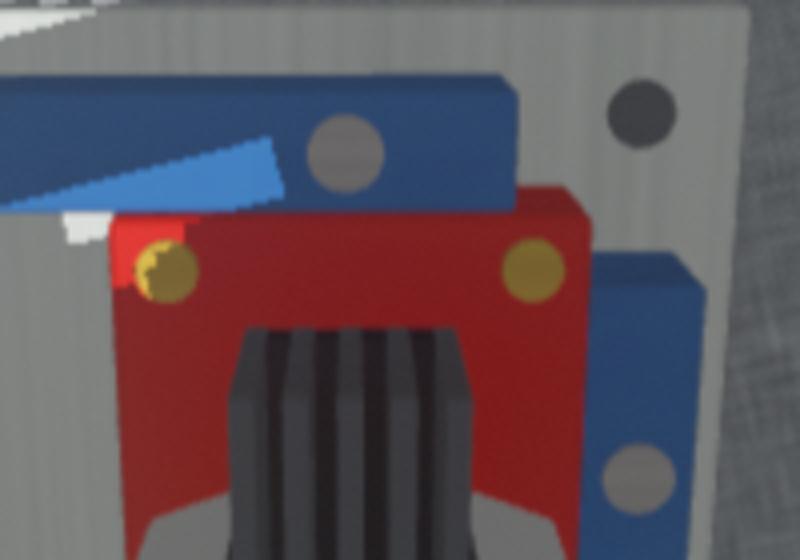

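View pics/g_c.png

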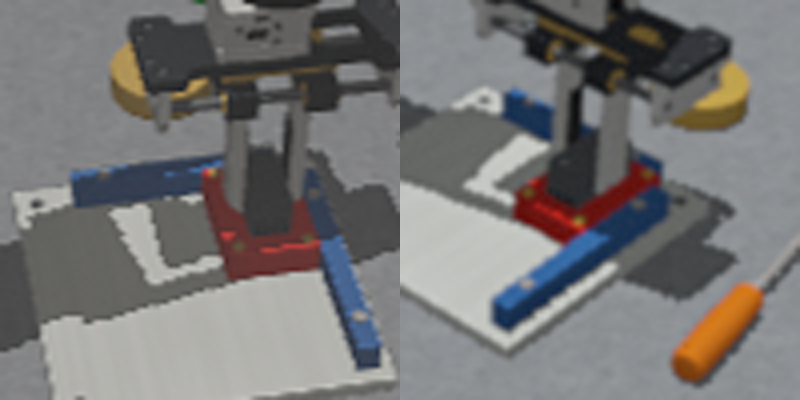

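Both contacts are made. The push leans the tool by about 0.006 rad, so I'm trimming that to keep the module flat.

Call:
jog_arm --pt "0.0038 -0.0072 0 -0.66 -0.35 0 15" --pt "0 0 0 0 0 0 15" --pt "0 0 0 0 0 0 15"

```text
time: 22.62
tool_pos: [0.6231, 0.0316, 0.1387]
ee_rot: [3.142, 0.0, -0.25]
wrist_force: [-10.1, -5.6, 3.0]
width: 0.0276
```

```bash
python3 ob.py
```

```text
22.625 [0.6231 0.0316 0.1387] [ 3.1415e+00  5.0000e-04 -2.5030e-01] [-10.1  -5.6   3. ] [-1.2   2.15  0.15] 0.027603628367225748 Fu -8.457109971426654 Fn -7.941207184018798
```

Call:
jog_arm --pt "0 0 0 0 0 0.4 15" --pt "0 0 0 0.3 1.16 0 15" --pt "0 0 0 0 0 0 15" --pt "0 0 0 -0.12 -0.48 0 15" --pt "0 0 0 0 0 0 15" --pt "0 0 0 0 0 0 15"

```text
time: 23.38
tool_pos: [0.6231, 0.0317, 0.1387]
ee_rot: [3.14, 0.001, -0.251]
wrist_force: [-10.3, -8.4, 1.5]
width: 0.0275
```

```bash
python3 ob.py; python3 - <<'E'
from h import *
im=snapshot('wrist')[:,:,::-1]; cv2.imwrite("pics/w11.png",im)
im=snapshot('scene')[:,:,::-1]; cv2.imwrite("pics/h.png",im)
E
python3 ob.py
```

```text
23.375 [0.6231 0.0317 0.1387] [ 3.1403e+00  8.0000e-04 -2.5050e-01] [-10.3  -8.4   1.5] [-1.44  2.07  0.15] 0.027475097287234556 Fu -7.973354467107278 Fn -10.66537786326435
23.475 [0.6231 0.0317 0.1388] [ 3.1403e+00  8.0000e-04 -2.5050e-01] [-9.8 -7.3  2.4] [-1.38  2.07  0.17] 0.02802961699389928 Fu -7.744991412711766 Fn -9.529769344039881
```

View pics/w11.png

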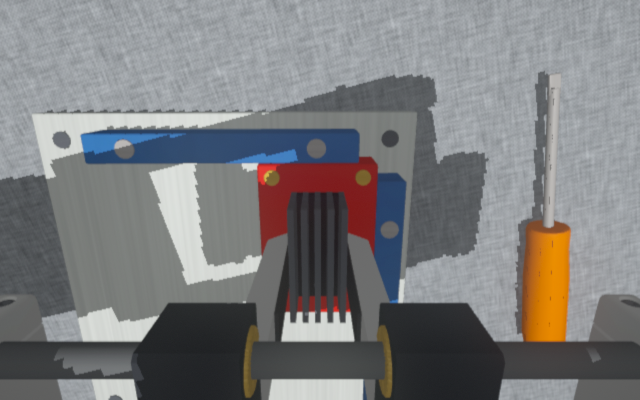

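View pics/h.png

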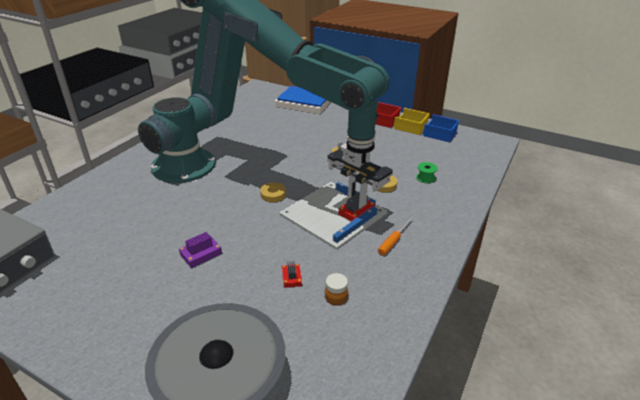

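I'm doing one re-press so friction at the short fence doesn't carry the long-fence push: ease off the short, firm up the long, then press the short again.

Call:
jog_arm --pt "0 0 0 -0.45 -1.75 0 15" --pt "0 0 0 -0.45 -1.75 0 15" --pt "0 0 0 0.97 -0.25 0 15" --pt "0 0 0 0 0 0 15"

```text
time: 23.98
tool_pos: [0.6231, 0.031, 0.1388]
ee_rot: [-3.137, 0.002, -0.249]
wrist_force: [-9.7, 0.6, 2.0]
width: 0.0273
```

```bash
python3 ob.py
```

```text
23.975 [0.6231 0.031  0.1388] [-3.1369e+00  2.3000e-03 -2.4940e-01] [-9.7  0.6  2. ] [-0.21  2.09  0.1 ] 0.027323306381868657 Fu -9.544246148864001 Fn -1.7933168908929398
```

Call:
jog_arm --pt "0 0 0 0.45 1.75 0 15" --pt "0 0 0 0.4 1.55 0 15" --pt "0 0 0 0 0 0 15" --pt "0 0 0 0 0 0 15"

```text
time: 24.48
tool_pos: [0.6233, 0.0316, 0.1388]
ee_rot: [3.14, 0.003, -0.25]
wrist_force: [-12.6, -7.4, 2.5]
width: 0.0278
```

```bash
python3 ob.py; python3 - <<'E'
from h import *
a=[]
for n,(x,y) in(('side',(200,70)),('wrist',(220,100))):
  im=snapshot(n)[:,:,::-1];a.append(cv2.resize(im[y:y+160,x:x+200],None,fx=2,fy=2.5,interpolation=cv2.INTER_CUBIC))
cv2.imwrite('pics/i.png',cv2.hconcat(a))
E
python3 ob.py
```

```text
24.475 [0.6233 0.0316 0.1388] [ 3.1405e+00  2.9000e-03 -2.5050e-01] [-12.6  -7.4   2.5] [-1.19  2.42  0.17] 0.027825974177219274 Fu -10.399045931202744 Fn -10.251844026851572
24.575 [0.6233 0.0316 0.1388] [ 3.1405e+00  2.9000e-03 -2.5050e-01] [-13.2  -7.3   3.4] [-1.21  2.5   0.17] 0.028298056044181178 Fu -11.04388920056721 Fn -10.265028182866535
```

View pics/i.png

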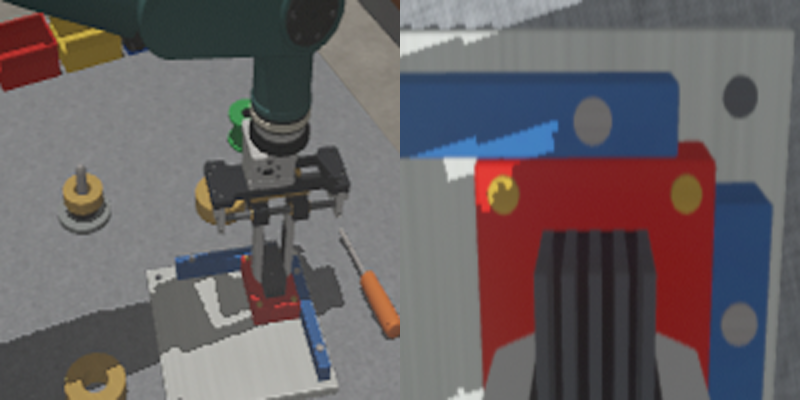

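Call:
jog_arm --pt "0 0 0 -0.45 -0.1 0 15" --pt "0 0 0 0 0 0 15" --pt "0 0 0 0 0 0 15"

```text
time: 24.95
tool_pos: [0.6232, 0.0316, 0.1388]
ee_rot: [3.141, 0.002, -0.25]
wrist_force: [-10.2, -5.1, 1.7]
width: 0.0275
```

```bash
python3 ob.py; python3 -c "
from bench import *
close_job()"; python3 ob.py
```

```text
24.95 [0.6232 0.0316 0.1388] [ 3.141e+00  2.000e-03 -2.505e-01] [-10.2  -5.1   1.7] [-1.1   2.38  0.17] 0.02748735913170647 Fu -8.652711668644562 Fn -7.420579422996033
the job is handed in; nothing more can be done
the job is handed in; nothing more can be done
```

I hung the small brass ring on its post and released it. Then I set the large red module flat on the jig bed and pressed it into the corner, and I handed the job in still holding it, at about 25 s.

**Ring:** The side and scene pictures show it down on the collar with the pin standing through it.

**Module:** The last wrist picture shows no gap at either fence. The tool is tilted by 0.002 rad or less and its height matches resting on the bed. Its yaw (-0.2505 rad) agrees with the measured jig yaw (about -0.247) to within about 0.004 rad.

**Fence forces:** My last reading was about 8.7 N felt towards the long fence and 7.4 N towards the short one, with noise of about 1 N. Friction takes part of that, so I estimate each fence gets roughly 4 to 8 N. I could not measure the fence forces directly, and the short fence may be near the low end of the 4 to 10 N target.

**Setbacks:** My first push towards the short fence stuck on friction at the long fence, so I backed off and redid it. Just before the final small back-off, the felt pushes had briefly reached about 11 N.

**Other objects:** The spool, jar, screwdriver and look-alikes were not touched; they stand where they were in the last pictures that show them.

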